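# Vent the benchtop steriliser, then unlock its lid

### The job

The steriliser's cycle is over. First let the pressure off by pushing the vent lever at its side round until it is fully open, in line with its pipe; only then unlock the lid by pushing the arms of the handwheel anticlockwise until it comes to its stop. Do it all by gentle pushing with a fingertip or the outside of the fingers: take neither the lever nor the wheel between the fingers, and leave the dish under the spout and the other things about it where they are.

Things in the scene. Friction and masses are not known exactly. Their poses are not given: they have to be found in the camera images.
- steriliser: Round stainless steriliser, fixed, 256 mm across, its closed lid 142 mm high at the edge. Origin: centre of its underside; -x front, +x lid hinge. Four bolt keepers, 165 mm high, stand on the rim 110 to 124 mm from the axis at 45, 135, 225, 315 degrees. A pipe runs along -y to the vent valve (upright axis at x 0, y -200 mm); its spout points down at y -242 mm over the dish.
- wheel_hub (a point): Centre of the lid's handwheel, on its upright axis, 195 mm above the worktop. No rim: four level steel arms 12 mm thick along this frame's +x, -x, +y, -y (it turns with the wheel), with black end grips 18 mm thick, 66 to 88 mm from the axis. Hub 44 mm across, top 14 mm above this point. Gaps between arms are open down to the lid and bolts 37 mm below (boss of 40 mm radius: 27 mm below).
- handwheel (a joint): Turn of the handwheel, rad: 0 fully locked, growing anticlockwise seen from above, 2.2 at its stop (unlocked, bolts drawn in). Starts between 0 and 0.35. It stays where it is left; friction about 0.3 N m (5 N at 60 mm), plus 0.25 N m per rad/s.
- lever_pivot (a point): On the upright axis of the vent lever, mid-height of its arm, 167 mm above the worktop. The arm lies level along this frame's +x (it turns with the lever): black grip 14 mm wide, 11 mm high, 28 to 90 mm from the axis; the middle boss rises 11 mm above this point. Space is free round the arm; the vessel's rim comes no nearer than 72 mm to the axis.
- vent_lever (a joint): Turn of the vent lever, rad: 0 shut (arm across the pipe, along the steriliser's -x), growing anticlockwise seen from above, 1.571 at its stop: fully open, arm in line with the pipe, pointing away from the vessel. Starts between 0 and 0.25. It stays where it is left; friction about 0.12 N m (2 N at 60 mm).
- kidney_dish: Loose stainless kidney dish, 202 x 100 x 32 mm, standing under the vent's spout to catch drips. Origin: centre of its underside. To be left alone.
- forceps: Loose steel forceps, 140 mm long, lying in front of the steriliser. To be left alone.
- vial: Loose small bottle, 33 mm across, 62 mm high, standing behind the valve. To be left alone.
- tape: Loose roll of tape, 106 mm across, 25 mm high, lying left of the steriliser. To be left alone.
- sample_cup: Loose lidded sample cup, 60 mm across, 64 mm high, behind and to the left of the steriliser. To be left alone.
- suture_carton: Loose small carton, 55 x 110 x 30 mm, in front and to the right. To be left alone.
- marker_green: Loose marker pen, 137 mm long, on the worktop. To be left alone.

How it is judged:
By the outcome, as a careful person would: the job done as asked, in the order asked, and still so for the second after the job is handed in, with the robot touching nothing.
It also fails if it takes over 58 s, if anything falls off the work surface, if the arm or the gripper's body presses on something with over 40 N, if the wrist force passes 120 N, or if a joint passes its speed limit or range.

### The arm

A 6-joint arm with a two-finger parallel gripper is mounted at the origin on a cart in front of the work surface, level with it; the furniture and walls round the work are solid. World frame = base frame: x ahead of the robot, y to its left, z up, the work surface at z = 0. Lengths are in m, angles in rad, forces in N, time in s.
With the tool pointing down it reaches from about 0.3 to 0.85 m from the base axis. Payload 4.2 kg.
Tool frame: the origin (TCP) lies at the very end of the fingers, on their centre line; the grasp point (between the pads) lies 19 mm behind it; z points along the fingers, y is the line along which they close (so a half turn about z gives the same grasp; the last joint's range is limited). The gripper opens to 91 mm and grips with 3 to 60 N. Pads are 32 mm wide; open, the fingers measure 118 mm over their backs; the gripper's body (76 mm by 178 mm) begins 60 mm behind the grasp point.
Start: joints at [1.124, 0.32, 1.565, -0, 1.257, -0.02], TCP at [0.238, 0.523, 0.179] pointing down, gripper open.
Joint ranges: [-3.11, 3.11], [-0.84, 2.01], [0.21, 2.61], [-1.34, 4.49], [0.05, 2.63], [-2.56, 2.56]. Speed limits (rad/s): [2.57, 2.57, 3.14, 3.14, 3.14, 3.14].

### API

Orientations are given as [roll, pitch, yaw] about the fixed x, y, z axes, in that order (R = Rz(yaw) Ry(pitch) Rx(roll)).
In Python, from workcell import robot gives the robot as it stands.
- The arm moves only by the tool step_arm, never from a script. Its argument "increments" is a list of rows, each a list of 3 entries, a list of its own where there are three numbers: the shift along the tool's x, y, z in m, then the turn, a rotation vector about the tool's x, y, z in rad, then the closure, from 0 (fully open) to 1 (shut). In form: [[[x, y, z], [rx, ry, rz], gripper], ...]. A call has 1 to 5 rows; each row shifts and turns the commanded pose from where the row before left it, along the tool's axes as they then stand; what a row does not reach is not made up. A row lasts 1/8 s, in which the tool goes at most 62.5 mm and 10.7 degrees, less where a joint would pass 70% of its speed; a pose out of reach is approached as far as the arm can. A call with a gripper value outside its range is refused whole. The fingers move at their own pace and stop on an object; "force" is the grip in N (left out, the last holds). Time passes only in rows, so rows that do not move let the fingers close. It gives the time, the measured TCP pose, the force, the opening and the grip force at its end, in the units of the state.
- robot.observe(): the state, without advancing time (a new reading comes with each control period).
- robot.read_camera(name): name is "scene" or "top" or "wrist"; returns a dict with "img" (420x560x3 uint8, red, green, blue), "vfov" (degrees; the focal length in pixels is half the picture's height over the tangent of half this angle, whatever the lens; pixels are square), "cx", "cy" (the principal point, pixels), "origin" and "attitude" of the camera in the world; the wrist camera has in their place "T_tool_cam" (4x4, takes a point from camera to tool coordinates, whose origin is the TCP and whose axes are the flange's). Camera axes: x right, y up, looking along -z (the intrinsics and any distortion apply to the point x, -y, -z); pixel columns grow to the right and rows downward; lengths in m; the calibration is good to about 2 mm. The wrist camera is an equidistant fisheye: a pixel r from the principal point sees the ray r / f radians off the axis. A picture is of the moment at which its call begins: read the wrist's pose just before it. There is no depth.
- robot.finish_job(): hands the job in; it is judged then, once.
The state is a dict: "t": time; "joint_pos": joint angles; "dq": joint speeds; "joint_torque": joint torques, N m; "ee_pos": TCP position; "ee_rot": TCP orientation; "force": force on the tool from outside, world axes, zero at the start; "torque": the same for the moment, N m; "width": finger opening in m; "gripper_force": force on a finger pad.
Only numpy, scipy, OpenCV 4.12 (cv2) and the standard library are available. Lean on these libraries where they do the work, as an engineer would, in place of code of your own. Each camera call takes 0.05 s, during which the arm holds its last target. There are 200 camera calls.

## Working session

There is one attempt and no reset: what is moved stays moved. The work goes in short steps, Python scripts to look and compute and a tool call to move; the robot and the scene stay as the last step left them, time stands still between calls to the robot, and variables do not carry over. Pictures are saved under pics/ and viewed, at most 10 in all, crops included, and the job is handed in when it is done.

Besides the shell and the picture viewer there is one more tool, called after "Call:" as name(argument=value, ...) on one line, values as JSON. step_arm: Moves the arm, as the interface text tells. Its arguments: {"type":"object","properties":{"increments":{"type":"array","items":{"type":"array"}},"force":{"type":"number"}},"required":["increments"]}

```bash
mkdir -p pics; python3 - <<'E'
from workcell import robot
import cv2,pickle
d={}
for n in("scene","top"):
    c=robot.read_camera(n);d[n]=c
    cv2.imwrite(f"pics/{n}0.png",c["img"][:,:,::-1])
    print(n,{k:v for k,v in c.items() if k!="img"})
pickle.dump(d,open("c0.pkl","wb"))
print(robot.observe())
E
```

```text
scene {'vfov': 46.56283394486, 'cx': 272.72220291835487, 'cy': 210.34258507452375, 'origin': array([-0.19195237, -0.93729494,  0.97292523]), 'attitude': array([ 0.95812993,  0.00785703, -0.70227102])}
top {'vfov': 42.65876402749925, 'cx': 286.1808828929293, 'cy': 211.79700576341648, 'origin': array([ 0.39883322, -0.01349208,  1.818511  ]), 'attitude': array([ 0.09987962, -0.00845488, -1.57461897])}
{'t': 0.1, 'joint_pos': array([ 1.12399215e+00,  3.20232004e-01,  1.56554337e+00, -1.95237308e-07,
        1.25741253e+00, -1.99419883e-02]), 'dq': array([-1.36660881e-03, -1.91990368e-03, -2.03948821e-03,  9.56870064e-06,
       -1.41975182e-03, -2.52514079e-04]), 'joint_torque': array([ 4.54201172e-04, -4.13334846e+01, -2.32507753e+01,  7.27527891e-02,
        4.21322859e-02, -9.36178708e-05]), 'ee_pos': array([0.23780903, 0.52296081, 0.17790739]), 'ee_rot': array([-3.13999772e+00, -3.16247648e-05,  2.71473050e+00]), 'force': array([ 0.07604457, -0.61437072,  0.31621735]), 'torque': array([ 0.05449517,  0.01371396, -0.02652798]), 'gripper_force': 0.0, 'width': 0.09123425725430269}
```

View pics/scene0.png

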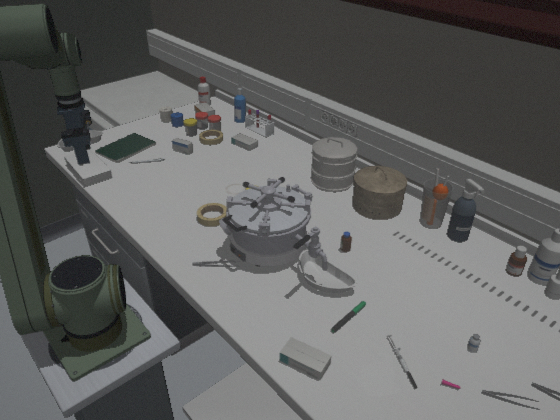

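View pics/top0.png

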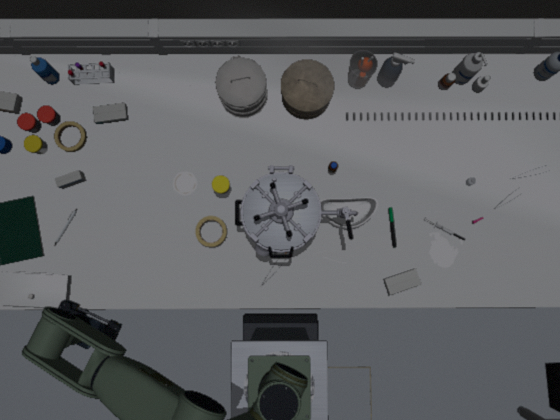

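The steriliser is near top px (281,212). The lever's pivot is near (347,213), with its black grip pointing down to (350,235), and the four wheel grips surround (281,210). Next I zoom in and measure the black grips.

```bash
cat >h.py <<'E'
import numpy as np,cv2
from scipy.spatial.transform import Rotation as R
def ray(c,u,v):
    f=210/np.tan(np.radians(c["vfov"])/2)
    d=np.array([(u-c["cx"])/f,-(v-c["cy"])/f,-1.])
    return c["origin"],R.from_euler("xyz",c["attitude"]).apply(d)
def onz(c,u,v,z):
    o,d=ray(c,u,v); return o+d*(z-o[2])/d[2]
def proj(c,p):
    f=210/np.tan(np.radians(c["vfov"])/2)
    q=R.from_euler("xyz",c["attitude"]).inv().apply(np.array(p)-c["origin"])
    return c["cx"]-f*q[0]/q[2],c["cy"]+f*q[1]/q[2]
E
python3 - <<'E'
from h import *
import pickle
d=pickle.load(open("c0.pkl","rb"))
t=d["top"];s=d["scene"]
a=cv2.resize(t["img"][155:270,190:400],None,fx=3.8,fy=3.8,interpolation=cv2.INTER_CUBIC)
b=cv2.resize(s["img"][165:300,205:365],None,fx=3.8,fy=3.8,interpolation=cv2.INTER_CUBIC)
cv2.imwrite("pics/tc.png",a[:,:,::-1]);cv2.imwrite("pics/sc.png",b[:,:,::-1])
for n,c,(r0,r1,c0,c1) in(("top",t,(155,270,190,400)),("scene",s,(165,300,205,365))):
    m=(c["img"].max(2)<60).astype(np.uint8); k=np.zeros_like(m);k[r0:r1,c0:c1]=m[r0:r1,c0:c1]
    N,l,st,ce=cv2.connectedComponentsWithStats(k)
    for i in range(1,N):
        if st[i,4]>=8:
            print(n,ce[i].round(1),st[i],onz(c,*ce[i],.195).round(3),onz(c,*ce[i],.167).round(3))
E
```

```text
top [331.5 168.8] [328 162  10  12  60] [ 0.693 -0.167  0.195] [ 0.698 -0.17   0.167]
top [272.1 185.6] [270 182   5   9  30] [0.642 0.015 0.195] [0.646 0.015 0.167]
top [225.9 191.4] [221 188   9   7  14] [0.624 0.155 0.195] [0.628 0.158 0.167]
top [304.3 201.6] [302 199   6   7  31] [ 0.592 -0.083  0.195] [ 0.596 -0.084  0.167]
top [237.4 213.1] [235 200   8  27 140] [0.558 0.12  0.195] [0.561 0.122 0.167]
top [340.9 200.3] [329 200  29   2  43] [ 0.596 -0.194  0.195] [ 0.599 -0.198  0.167]
top [291.  208.8] [288 208   6   3   9] [ 0.571 -0.043  0.195] [ 0.574 -0.043  0.167]
top [388.8 211.8] [388 209   2   7   8] [ 0.561 -0.34   0.195] [ 0.563 -0.345  0.167]
top [341.4 215.5] [338 211   7   8  27] [ 0.55  -0.196  0.195] [ 0.552 -0.199  0.167]
top [256.8 218. ] [254 215   7   7  37] [0.543 0.061 0.195] [0.545 0.063 0.167]
top [273.8 215.8] [269 214  12   5  22] [0.549 0.01  0.195] [0.552 0.01  0.167]
top [334.5 221.1] [327 217  15   9  24] [ 0.533 -0.174  0.195] [ 0.535 -0.177  0.167]
top [348.8 228.6] [345 220   8  19  86] [ 0.51  -0.217  0.195] [ 0.512 -0.221  0.167]
top [392.5 233.9] [390 221   6  27 104] [ 0.493 -0.349  0.195] [ 0.495 -0.355  0.167]
top [288.6 233.6] [286 230   6   8  36] [ 0.495 -0.035  0.195] [ 0.497 -0.035  0.167]
top [280.1 253.7] [266 247  28  12 171] [ 0.435 -0.009  0.195] [ 0.435 -0.009  0.167]
scene [282.1 178.9] [281 177   3   5  10] [0.648 0.02  0.195] [0.678 0.055 0.167]
scene [245.6 184.1] [244 182   4   5  17] [0.545 0.069 0.195] [0.572 0.106 0.167]
scene [290.9 198.9] [288 197   7   5  25] [ 0.595 -0.079  0.195] [ 0.623 -0.048  0.167]
scene [253.7 204.2] [251 202   6   6  26] [ 0.497 -0.03   0.195] [0.522 0.003 0.167]
scene [233.3 224.5] [223 215  24  17 106] [ 0.397 -0.07   0.195] [ 0.418 -0.038  0.167]
scene [301.4 241.4] [294 235  16  14  90] [ 0.485 -0.241  0.195] [ 0.509 -0.216  0.167]
scene [236.3 251.9] [231 246  13  14  55] [ 0.335 -0.166  0.195] [ 0.354 -0.138  0.167]
```

View pics/tc.png

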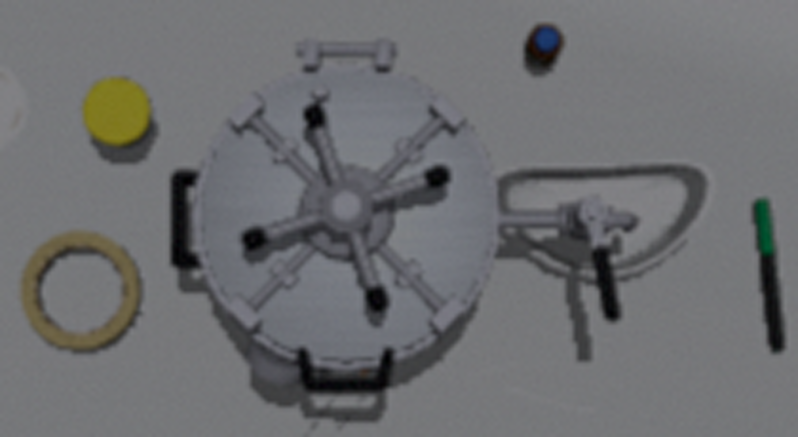

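View pics/sc.png

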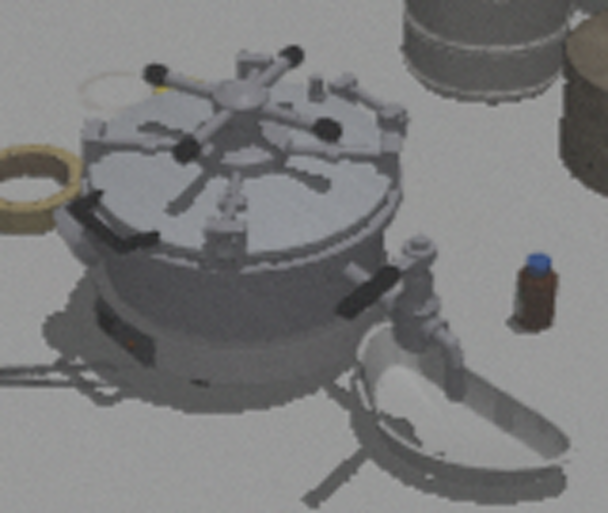

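The zoomed views show the lever pivot at crop px (593,213) top and (420,245) scene. The arm points down and slightly right, about 14° open. Wheel arms lie at about 19°, 109°, 199° and 289°. I triangulate them now.

```bash
python3 - <<'E'
from h import *
import pickle
d=pickle.load(open("c0.pkl","rb"));t=d["top"];s=d["scene"]
def tri(a,b):
    o1,d1=ray(t,*a);o2,d2=ray(s,*b)
    k=np.linalg.lstsq(np.c_[d1,-d2],o2-o1,rcond=None)[0]
    p,q=o1+k[0]*d1,o2+k[1]*d2
    return (p+q)/2,np.linalg.norm(p-q)
for n,a,b in(("g1",(272.1,185.6),(282.1,178.9)),("g2",(304.3,201.6),(290.9,198.9)),("g3",(256.8,218),(245.6,184.1)),("g4",(288.6,233.6),(253.7,204.2)),("hub",(190+346/3.8,155+207/3.8),(205+242/3.8,165+95/3.8)),("lev",(348.8,228.6),(301.4,241.4)),("piv",(346.05,211.1),(315.5,229.5)),("levtip",(190+615/3.8,155+318/3.8),(205+345/3.8,165+310/3.8))):
    p,e=tri(a,b);print(n,p.round(4),round(e,4))
E
```

```text
g1 [0.6417 0.0143 0.2   ] 0.0013
g2 [ 0.5918 -0.0827  0.1981] 0.0008
g3 [0.5413 0.0617 0.2005] 0.0027
g4 [ 0.4946 -0.0345  0.1984] 0.0011
hub [ 0.5676 -0.0123  0.2043] 0.0002
lev [ 0.5096 -0.2189  0.1691] 0.005
piv [ 0.5647 -0.2117  0.1764] 0.0006
levtip [ 0.4794 -0.2281  0.1732] 0.0024
```

Call:
step_arm(increments=[[[0,0,-0.03],[0,0,0.18],1],[[0,0,-0.03],[0,0,0.18],1],[[0,0,-0.03],[0,0,0.18],1],[[0,0,-0.03],[0,0,0.18],1],[[0,0,0],[0,0,0.18],1]], force=15)

```text
t: 0.72
ee_pos: [0.2385, 0.5244, 0.3011]
ee_rot: [3.139, -0.004, 1.809]
force: [0.1, -0.3, -0.5]
width: 0.0442
gripper_force: 0.0
```

Call:
step_arm(increments=[[[0,0,0],[0,0,0.18],1],[[0,0,0],[0,0,0.18],1],[[0,0,0],[0,0,0.18],1],[[0,0,0],[0,0,0.18],1],[[0,0,0],[0,0,0.18],1]])

```text
t: 1.35
ee_pos: [0.2379, 0.5232, 0.2981]
ee_rot: [3.141, 0.001, 0.909]
force: [-0.6, 0.1, 0.5]
width: 0.0004
gripper_force: 0.0
```

Call:
step_arm(increments=[[[0,0,0],[0,0,0.18],1],[[0,0,0],[0,0,0.18],1],[[0,0,0],[0,0,0.18],1],[[0,0,0],[0,0,0.18],1],[[0,0,0],[0,0,0],1]])

```text
t: 1.98
ee_pos: [0.2379, 0.5232, 0.2982]
ee_rot: [3.141, 0.001, 0.197]
force: [-0.2, -0.5, -0.7]
width: 0.0002
gripper_force: 0.0
```

Call:
step_arm(increments=[[[0.008,0.05,0],[0,0,0],1],[[0.008,0.05,0],[0,0,0],1],[[0.008,0.05,0],[0,0,0],1],[[0.008,0.05,0],[0,0,0],1],[[0.008,0.05,0],[0,0,0],1]])

```text
t: 2.6
ee_pos: [0.3259, 0.2843, 0.2986]
ee_rot: [3.142, -0.0, 0.199]
force: [0.9, -1.0, -0.8]
width: 0.0007
gripper_force: 0.0
```

Call:
step_arm(increments=[[[0.008,0.05,0],[0,0,0],1],[[0.008,0.05,0],[0,0,0],1],[[0.008,0.05,0],[0,0,0],1],[[0.008,0.05,0],[0,0,0],1],[[0.008,0.05,0],[0,0,0],1]])

```text
t: 3.22
ee_pos: [0.4135, 0.0468, 0.2987]
ee_rot: [-3.141, -0.0, 0.198]
force: [0.8, -0.5, -0.4]
width: 0.0005
gripper_force: 0.0
```

Call:
step_arm(increments=[[[0.008,0.05,0],[0,0,0],1],[[0.008,0.05,0],[0,0,0],1],[[0.008,0.05,0],[0,0,0],1],[[0.007,0.05,0],[0,0,0],1],[[0,0.039,0],[0,0,0],1]])

```text
t: 3.85
ee_pos: [0.4904, -0.1821, 0.2981]
ee_rot: [-3.141, 0.0, 0.197]
force: [-1.1, 0.0, -0.3]
width: 0.0004
gripper_force: 0.0
```

```bash
python3 - <<'E'
from workcell import robot
import cv2
s=robot.observe();print(s["ee_pos"],s["ee_rot"],s["joint_pos"])
c=robot.read_camera("wrist");cv2.imwrite("pics/w1.png",c["img"][:,:,::-1])
c=robot.read_camera("scene");i=c["img"][120:300,190:400];cv2.imwrite("pics/s1.png",cv2.resize(i,None,fx=3,fy=3)[:,:,::-1])
E
```

```text
[ 0.49037127 -0.1820814   0.29809928] [-3.14122460e+00  4.41307119e-04  1.97330944e-01] [-3.77570262e-01  1.84860733e-01  1.45267990e+00  6.90788883e-05
  1.50462252e+00  9.95890615e-01]
```

View pics/s1.png

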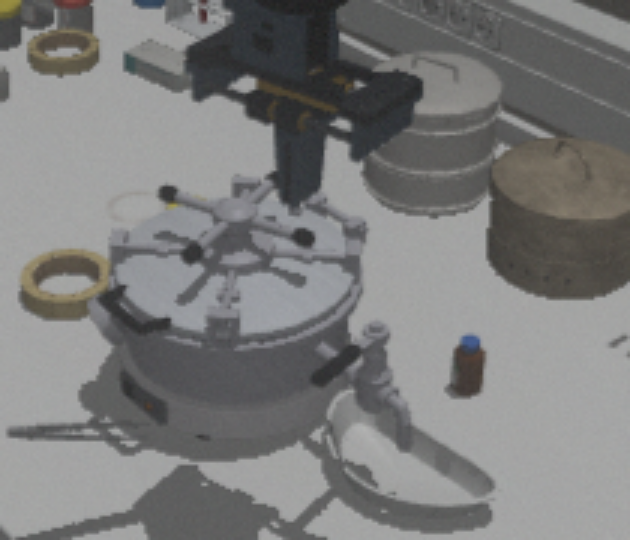

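The fingers are closed at crop (297,200), above the vessel–lever gap and clear of everything. I descend now and approach the lever.

Call:
step_arm(increments=[[[0,0,0.05],[0,0,0],1],[[0,0,0.05],[0,0,0],1],[[0,0,0.044],[0,0,0],1],[[0,0,0],[0,0,0],1],[[0,0.01,0],[0,0,0],1]])

```text
t: 4.58
ee_pos: [0.4931, -0.1899, 0.1565]
ee_rot: [3.14, -0.003, 0.197]
force: [0.5, 0.2, 0.1]
width: 0.0004
gripper_force: 0.0
```

Call:
step_arm(increments=[[[0,0.004,0],[0,0,0],1],[[0,0.004,0],[0,0,0],1],[[0,0.004,0],[0,0,0],1]])

```text
t: 4.95
ee_pos: [0.4946, -0.2022, 0.1553]
ee_rot: [3.141, -0.001, 0.195]
force: [-0.6, 0.2, -0.1]
width: 0.0006
gripper_force: 0.0
```

Call:
step_arm(increments=[[[-0.002,0.0066,0],[0,0,-0.1],1],[[-0.0018,0.0066,0],[0,0,-0.1],1],[[-0.0018,0.0066,0],[0,0,-0.1],1],[[-0.0018,0.0066,0],[0,0,-0.1],1],[[-0.0018,0.0066,0],[0,0,-0.1],1]])

```text
t: 5.58
ee_pos: [0.4984, -0.2357, 0.1548]
ee_rot: [3.141, -0.0, 0.698]
force: [0.0, 0.3, 0.7]
width: 0.0001
gripper_force: 0.0
```

```bash
python3 - <<'E'
from workcell import robot
import cv2
s=robot.observe();print(s["ee_pos"],s["ee_rot"],s["force"])
a=robot.read_camera("scene")["img"][150:300,220:400];b=robot.read_camera("top")["img"][165:275,270:402]
x=cv2.hconcat([cv2.resize(a,(400,333)),cv2.resize(b,(400,333))]);cv2.imwrite("pics/s2.png",x[:,:,::-1])
E
```

```text
[ 0.49844179 -0.23573534  0.15484452] [ 3.14143210e+00 -2.15172750e-04  6.97977645e-01] [0.0336628  0.30568641 0.65159034]
```

View pics/s2.png

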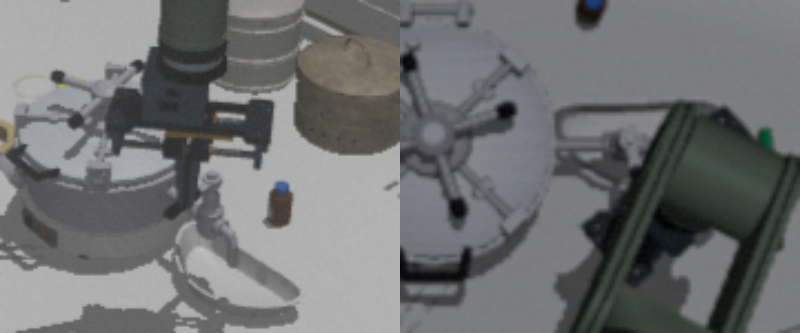

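```bash
python3 - <<'E'
from h import *
import pickle
s=pickle.load(open("c0.pkl","rb"))["scene"]
f=lambda p:np.round((np.array(proj(s,p))-[220,150])*2.222,0)
for a in(191,205,219):
    u=np.array([np.cos(np.radians(a)),np.sin(np.radians(a)),0]);print(a,f(np.array([.564,-.2115,.167])+.09*u),f(np.array([.564,-.2115,.167])+.03*u))
print("tcp",f([.4984,-.2357,.1548]))
E
```

```text
191 [167. 220.] [197. 195.]
205 [184. 227.] [203. 197.]
219 [202. 230.] [209. 198.]
tcp [185. 223.]
```

```bash
python3 - <<'E'
from workcell import robot
import cv2
a=robot.read_camera("scene")["img"][200:270,270:350]
cv2.imwrite("pics/s3.png",cv2.resize(a,None,fx=7,fy=7,interpolation=cv2.INTER_CUBIC)[:,:,::-1].clip(0,100)*2.5)
E
```

```text
[ WARN:0@1.119] global loadsave.cpp:1063 imwrite_ Unsupported depth image for selected encoder is fallbacked to CV_8U.
```

View pics/s3.png

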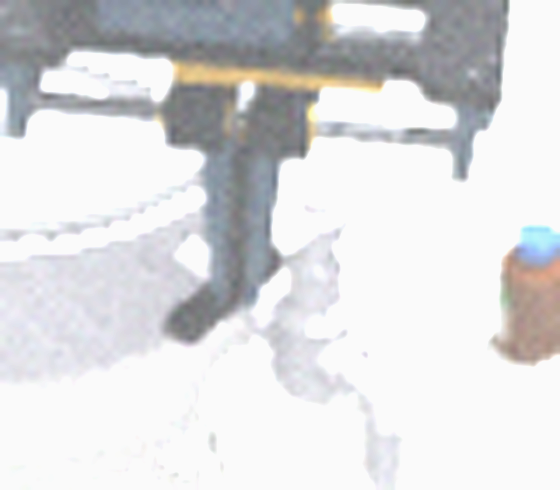

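The lever tip is still at px (296,246), so it has not moved. The fingertip shows at about (305,243), higher than projected. I check the finger's apparent height before going on.

```bash
python3 - <<'E'
from h import *
from workcell import robot
import pickle
s=pickle.load(open("c0.pkl","rb"))["scene"]
o=robot.observe();print(o["ee_pos"],o["force"])
print("s1 tip seen ~(289,188):",np.round(proj(s,[.4904,-.1821,.298]),1))
for z in(.145,.155,.165,.175,.185,.195):print(z,np.round(proj(s,[.4984,-.2357,z]),1))
c=robot.read_camera("wrist");print({k:v for k,v in c.items() if k!="img"})
T=c["T_tool_cam"];f=210/np.tan(np.radians(c["vfov"])/2)
def wp(p):
    q=np.linalg.inv(T)@np.r_[p,1];v=np.array([q[0],-q[1],-q[2]]);th=np.arccos(v[2]/np.linalg.norm(v));r=f*th;n=np.hypot(v[0],v[1]);return np.round([c["cx"]+r*v[0]/n,c["cy"]+r*v[1]/n],1)
print("tcp in wrist",wp([0,0,0]))
Rt=R.from_euler("xyz",o["ee_rot"])
for a in(191,219):
  for r in(.03,.09):
    w=np.array([.564+r*np.cos(np.radians(a)),-.2115+r*np.sin(np.radians(a)),.167]);print(a,r,wp(Rt.inv().apply(w-o["ee_pos"])))
cv2.imwrite("pics/w2.png",np.clip(c["img"][:,:,::-1].astype(int)*2,0,255).astype(np.uint8))
E
```

```text
[ 0.49842858 -0.23555266  0.15469486] [-0.92224925 -0.20955964 -0.23530504]
s1 tip seen ~(289,188): [288.1 197.1]
0.145 [303.4 253.3]
0.155 [303.5 250.3]
0.165 [303.6 247.3]
0.175 [303.7 244.3]
0.185 [303.8 241.3]
0.195 [303.9 238.3]
{'vfov': 65.70646984690485, 'cx': 275.0417226596075, 'cy': 207.93091402044175, 'T_tool_cam': array([[ 3.63961644e-04,  9.69617256e-01,  2.44626744e-01,
         6.81493920e-02],
       [ 9.99999933e-01, -3.62802898e-04, -4.97969625e-05,
         7.70926902e-04],
       [ 4.04672977e-05,  2.44626746e-01, -9.69617323e-01,
        -2.05688930e-01],
       [ 0.00000000e+00,  0.00000000e+00,  0.00000000e+00,
         1.00000000e+00]])}
tcp in wrist [273.9 231.6]
191 0.03 [288.7 175.4]
191 0.09 [243.  256.8]
219 0.03 [311.8 181.5]
219 0.09 [307.8 272.2]
```

View pics/w2.png

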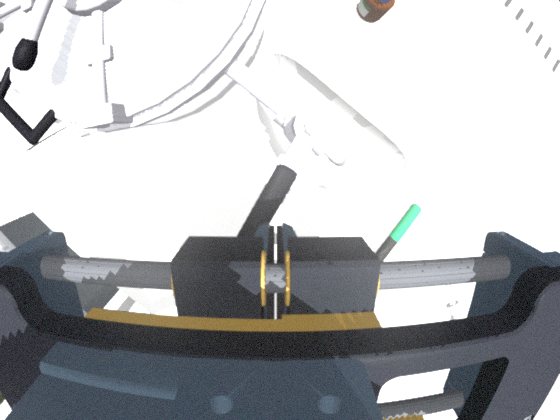

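The wrist view shows the lever grip running unmoved from (285,180) to (245,240), with the fingertips above it. Shut, the tips end about 25 mm above the nominal TCP. I back off, then redo the approach about 24 mm lower.

Call:
step_arm(increments=[[[0,0,-0.02],[0,0,0],1],[[0,0,0],[0,0,0.167],1],[[0,0,0],[0,0,0.167],1],[[0,0,0],[0,0,0.166],1],[[0.005,-0.056,0],[0,0,0],1]])

```text
t: 6.4
ee_pos: [0.4931, -0.1808, 0.1745]
ee_rot: [3.141, -0.001, 0.188]
force: [0.0, 1.1, 1.4]
width: 0.0008
gripper_force: 0.0
```

Call:
step_arm(increments=[[[0,0,0],[0,0,0],1],[[0,0,0.022],[0,0,0],1],[[0,0,0.02],[0,0,0],1],[[0,0.012,0],[0,0,0],1],[[0,0.01,0],[0,0,0],1]])

```text
t: 7.02
ee_pos: [0.4976, -0.2024, 0.1334]
ee_rot: [3.14, -0.001, 0.194]
force: [-0.7, -0.9, -0.5]
width: 0.0005
gripper_force: 0.0
```

```bash
python3 - <<'E'
from workcell import robot
from h import *
s=robot.observe();print(s["ee_pos"],s["ee_rot"],s["force"])
c=robot.read_camera("scene");print(np.round(proj(c,s["ee_pos"]),1))
a=c["img"][200:270,270:350]
cv2.imwrite("pics/s4.png",(cv2.resize(a,None,fx=7,fy=7,interpolation=cv2.INTER_CUBIC)[:,:,::-1].clip(0,140)*1.8).astype(np.uint8))
E
```

```text
[ 0.49759248 -0.20244897  0.13343989] [ 3.14039605e+00 -1.33479281e-03  1.94212362e-01] [-0.68652973 -0.92911138 -0.46715052]
[294.5 250.6]
```

View pics/s4.png

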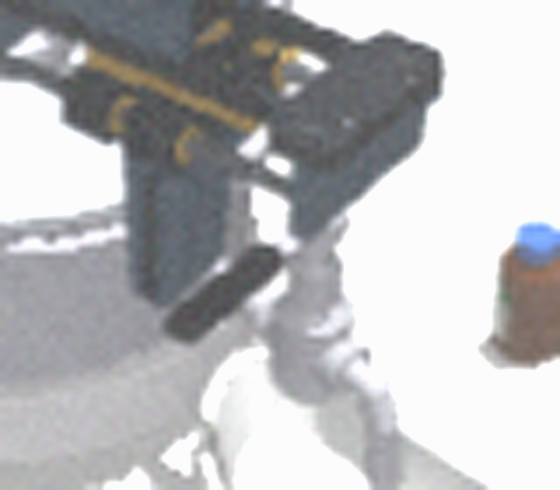

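The finger now sits behind the lever, with its lower edge hidden by the grip from (170,330) to (280,255). I lower it a bit more and push.

Call:
step_arm(increments=[[[0,0,0.005],[0,0,0],1],[[-0.002,0.004,0],[0,0,0],1],[[-0.0018,0.0066,0],[0,0,-0.1],1],[[-0.0018,0.0066,0],[0,0,-0.1],1],[[-0.0018,0.0066,0],[0,0,-0.1],1]])

```text
t: 7.7
ee_pos: [0.4961, -0.225, 0.1277]
ee_rot: [-3.14, -0.001, 0.498]
force: [-0.1, 3.0, 0.6]
width: 0.0005
gripper_force: 0.9
```

Call:
step_arm(increments=[[[-0.0018,0.0066,0],[0,0,-0.1],1],[[-0.0018,0.0066,0],[0,0,-0.1],1]])

```text
t: 7.95
ee_pos: [0.4996, -0.2381, 0.1277]
ee_rot: [-3.14, -0.001, 0.698]
force: [-0.9, 2.6, 0.7]
width: 0.0006
gripper_force: 0.9
```

```bash
cat >lev.py <<'E'
from workcell import robot
from h import *
# dark grip blob of the lever in the wrist view -> world at z=.167
s=robot.observe();c=robot.read_camera("wrist")
T=c["T_tool_cam"];f=210/np.tan(np.radians(c["vfov"])/2)
Rt=R.from_euler("xyz",s["ee_rot"])
def wz(u,v,z):
    a,b=u-c["cx"],v-c["cy"];r=np.hypot(a,b);th=r/f
    d=np.array([np.sin(th)*a/r,-np.sin(th)*b/r,-np.cos(th)])
    d=Rt.apply(T[:3,:3]@d);o=s["ee_pos"]+Rt.apply(T[:3,3]);return o+d*(z-o[2])/d[2]
def report(thr=50):
    m=(c["img"].max(2)<thr).astype(np.uint8);m[238:]=0
    N,l,st,ce=cv2.connectedComponentsWithStats(m)
    for i in range(1,N):
        if st[i,4]>150:
            p=wz(*ce[i],.167);q=p-[.564,-.2115,.167]
            ys,xs=np.nonzero(l==i);C=np.cov(xs,ys);w=np.linalg.eigh(C)[1][:,1]
            e=[wz(*(ce[i]+k*w*12),.167) for k in(1,-1)];g=e[0]-e[1]
            print(ce[i].round(),st[i],p.round(3),"r",np.hypot(*q[:2]).round(3),"ang",np.degrees(np.arctan2(q[1],q[0]))%360,"axis",np.degrees(np.arctan2(g[1],g[0]))%180)
if __name__=="__main__":
    print(s["ee_pos"],s["ee_rot"],s["force"]);report()
E
python3 lev.py
```

```text
[ 0.49964747 -0.23814718  0.12769518] [-3.14004264e+00 -9.27569983e-04  6.97985853e-01] [-0.90992659  2.60081721  0.66793904]
[ 3. 44.] [  0  31   8  31 196] [ 0.49  -0.009  0.167] r 0.216 ang 110.14273168322397 axis 40.71866949605618
[ 15. 127.] [  0 108  34  37 557] [ 0.453 -0.059  0.167] r 0.189 ang 125.94756400924639 axis 154.9687515621932
[306. 226.] [287 205  34  33 530] [ 0.523 -0.241  0.167] r 0.05 ang 216.17848225919602 axis 62.48483538126196
```

The lever is moving (about 3 N, now near 217°). I continue.

Call:
step_arm(increments=[[[-0.0018,0.0066,0],[0,0,-0.1],1],[[-0.0018,0.0066,0],[0,0,-0.1],1],[[-0.0018,0.0066,0],[0,0,-0.1],1],[[-0.0018,0.0066,0],[0,0,-0.1],1],[[-0.0018,0.0066,0],[0,0,-0.1],1]])

```text
t: 8.62
ee_pos: [0.5191, -0.2656, 0.1276]
ee_rot: [-3.14, -0.001, 1.197]
force: [-0.3, 2.2, -0.0]
width: 0.0003
gripper_force: 0.9
```

Call:
step_arm(increments=[[[-0.0018,0.0066,0],[0,0,-0.1],1],[[-0.0018,0.0066,0],[0,0,-0.1],1]])

```text
t: 8.88
ee_pos: [0.5303, -0.2735, 0.1276]
ee_rot: [-3.14, -0.001, 1.397]
force: [-2.0, 1.3, 0.8]
width: 0.0004
gripper_force: 0.9
```

```bash
python3 lev.py
```

```text
[ 0.53029381 -0.27346684  0.12756469] [-3.13959729e+00 -6.61738265e-04  1.39679000e+00] [-2.00105515  1.32142544  0.76380793]
[309. 222.] [288 199  37  39 584] [ 0.552 -0.259  0.167] r 0.049 ang 255.65922721392823 axis 70.21513401034026
```

Call:
step_arm(increments=[[[-0.001,0.0033,0],[0,0,-0.05],1],[[-0.001,0.0033,0],[0,0,-0.05],1],[[-0.001,0.0033,0],[0,0,-0.05],1]])

```text
t: 9.3
ee_pos: [0.5397, -0.278, 0.1276]
ee_rot: [-3.14, -0.0, 1.544]
force: [-1.7, -0.5, 0.4]
width: 0.0005
gripper_force: 0.8
```

Call:
step_arm(increments=[[[0,0.002,0],[0,0,0],1],[[0,0.001,0],[0,0,0],1]])

```text
t: 9.55
ee_pos: [0.5432, -0.2784, 0.1276]
ee_rot: [-3.141, 0.0, 1.543]
force: [-1.5, -0.7, 0.6]
width: 0.0005
gripper_force: 0.8
```

Call:
step_arm(increments=[[[0,0.001,0],[0,0,0],1],[[0,0.001,0],[0,0,0],1]])

```text
t: 9.8
ee_pos: [0.5455, -0.2783, 0.1276]
ee_rot: [-3.141, 0.0, 1.544]
force: [-1.6, -1.3, 0.7]
width: 0.0005
gripper_force: 0.8
```

```bash
python3 lev.py
```

```text
[ 0.54548529 -0.27831858  0.12762701] [-3.14148681e+00  9.97238709e-05  1.54435265e+00] [-1.56345072 -1.26381087  0.70589836]
[306. 218.] [287 192  34  46 649] [ 0.563 -0.259  0.167] r 0.047 ang 268.20360066479327 axis 87.47173856460972
```

Nearly there. I push in small steps until the stop shows in the force.

Call:
step_arm(increments=[[[0,0.0015,0],[0,0,0],1],[[0,0.0015,0],[0,0,0],1]])

```text
t: 10.1
ee_pos: [0.5485, -0.2784, 0.1276]
ee_rot: [-3.141, 0.0, 1.545]
force: [-2.5, -1.8, 0.6]
width: 0.0004
gripper_force: 1.1
```

Call:
step_arm(increments=[[[0,0.0015,0],[0,0,0],1],[[0,0.001,0],[0,0,0],1]])

```text
t: 10.35
ee_pos: [0.5493, -0.2785, 0.1276]
ee_rot: [-3.138, 0.0, 1.545]
force: [-8.1, -2.1, 2.9]
width: 0.0006
gripper_force: 3.7
```

Call:
step_arm(increments=[[[0,0.001,0],[0,0,0],1],[[0,0.001,0],[0,0,0],1]])

```text
t: 10.6
ee_pos: [0.5493, -0.2786, 0.1275]
ee_rot: [-3.134, -0.0, 1.545]
force: [-11.6, -2.3, 5.3]
width: 0.0005
gripper_force: 6.0
```

The lever is at its stop (11 N). I back off, raise and turn for the wheel.

Call:
step_arm(increments=[[[0,-0.02,0],[0,0,0],1],[[0,-0.03,0],[0,0,0],1],[[0,0,-0.05],[0,0,0],1],[[0,0,-0.05],[0,0,0.174],1],[[0,0,-0.04],[0,0,0.174],1]])

```text
t: 11.22
ee_pos: [0.5043, -0.2768, 0.2702]
ee_rot: [3.138, -0.001, 1.191]
force: [1.3, 0.2, -0.5]
width: 0.0006
gripper_force: 0.0
```

Call:
step_arm(increments=[[[0,0,0],[0,0,0.174],1],[[0,0,0],[0,0,0.174],1],[[0,0,0],[0,0,0.174],1],[[0,0,0],[0,0,0.174],1],[[0,0,0],[0,0,0.173],1]])

```text
t: 11.85
ee_pos: [0.5041, -0.2767, 0.2679]
ee_rot: [3.142, -0.003, 0.322]
force: [-0.4, 0.4, 0.5]
width: 0.0003
gripper_force: 0.0
```

```bash
python3 - <<'E'
from lev import *
print(s["ee_pos"],s["ee_rot"],s["force"]);report()
t=robot.read_camera("top");cv2.imwrite("pics/t5.png",(cv2.resize(t["img"][155:270,220:400],None,fx=4,fy=4)[:,:,::-1].clip(0,140)*1.8).astype(np.uint8))
E
```

```text
[ 0.50412962 -0.27666588  0.26786848] [ 3.14150876e+00 -2.50817013e-03  3.22389576e-01] [-0.36950609  0.420684    0.53046487]
[106.  54.] [ 96  46  21  17 284] [ 0.595 -0.064  0.167] r 0.15 ang 78.01126234518372 axis 116.97267274769315
[ 46. 141.] [ 40 132  13  19 214] [ 0.488 -0.012  0.167] r 0.214 ang 110.85626111079881 axis 10.35918929417329
[ 52. 182.] [ 30 156  48  41 485] [ 0.445 -0.03   0.167] r 0.217 ang 123.2205004594247 axis 90.55670906130612
```

View pics/t5.png

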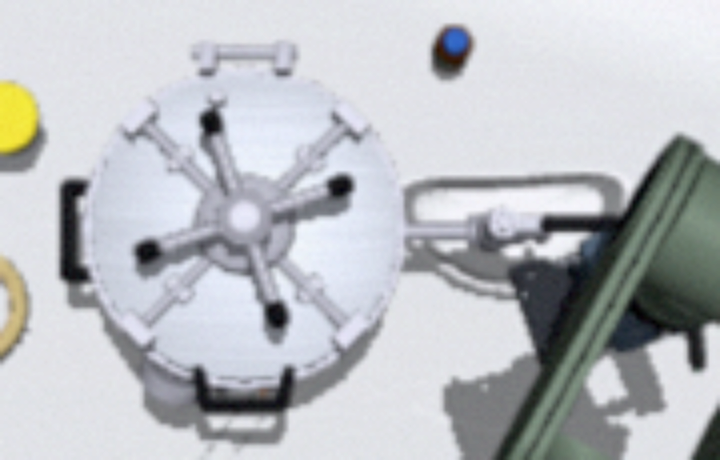

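The lever grip, from (545,222) to (620,222), lies in line with the pipe and stays put. Now the wheel, starting beside its front arm, whose grip is at (277,315).

Call:
step_arm(increments=[[[0.0144,-0.0545,0],[0,0,0],1],[[0.0144,-0.0545,0],[0,0,0],1],[[0.0144,-0.0545,0],[0,0,0],1],[[0.0144,-0.0545,0],[0,0,0],1],[[0.0144,-0.0545,0],[0,0,0],1]])

```text
t: 12.58
ee_pos: [0.4836, 0.0063, 0.268]
ee_rot: [-3.141, -0.002, 0.331]
force: [0.7, -0.7, -0.1]
width: 0.0006
gripper_force: 0.0
```

Call:
step_arm(increments=[[[0,0,0],[0,0,0],1],[[0,0,0],[0,0,0],1]])

```text
t: 12.82
ee_pos: [0.4838, 0.0041, 0.2678]
ee_rot: [3.141, -0.001, 0.33]
force: [-0.6, 1.3, 0.2]
width: 0.0004
gripper_force: 0.0
```

```bash
python3 - <<'E'
from lev import *
print(s["ee_pos"],s["ee_rot"])
m=(c["img"].max(2)<50).astype(np.uint8);m[240:]=0
N,l,st,ce=cv2.connectedComponentsWithStats(m)
for i in range(1,N):
    if 60<st[i,4]<4000: print(ce[i].round(),st[i],wz(*ce[i],.195).round(3))
E
```

```text
[0.48379944 0.00407142 0.26781907] [ 3.14123271e+00 -8.18356167e-04  3.30310073e-01]
[513. 209.] [497 198  32  23 306] [ 0.565 -0.241  0.195]
[317. 212.] [310 205  17  14 103] [ 0.491 -0.034  0.195]
[241. 230.] [202 210  63  30 377] [0.453 0.025 0.195]
[490. 233.] [483 219  20  21 142] [ 0.531 -0.224  0.195]
[271. 233.] [266 226   8  14  79] [ 0.459 -0.001  0.195]
[280. 233.] [277 226   7  14  81] [ 0.462 -0.009  0.195]
[316. 238.] [286 232  76   8 205] [ 0.468 -0.042  0.195]
```

Call:
step_arm(increments=[[[0.002,0,0.04],[0,0,0],1],[[0,0,0.04],[0,0,0],1],[[0,0,0.036],[0,0,0],1],[[0,0,0],[0,0,0],1],[[0,0.01,0],[0,0,0],1]])

```text
t: 13.5
ee_pos: [0.4899, -0.0057, 0.153]
ee_rot: [3.141, -0.002, 0.328]
force: [-1.0, -0.3, 1.1]
width: 0.0001
gripper_force: 0.0
```

Call:
step_arm(increments=[[[0,0.006,0],[0,0,0],1],[[0,0.004,0],[0,0,0],1],[[0,0.004,0],[0,0,0],1]])

```text
t: 13.88
ee_pos: [0.4934, -0.0172, 0.1526]
ee_rot: [-3.14, -0.002, 0.327]
force: [-0.7, 5.5, 3.5]
width: 0.0004
gripper_force: 2.7
```

Call:
step_arm(increments=[[[-0.0012,0.0058,0],[0,0,-0.08],1],[[-0.0012,0.0058,0],[0,0,-0.08],1],[[-0.0012,0.0058,0],[0,0,-0.08],1],[[-0.0012,0.0058,0],[0,0,-0.08],1],[[-0.0012,0.0058,0],[0,0,-0.08],1]])

```text
t: 14.5
ee_pos: [0.5014, -0.0447, 0.1521]
ee_rot: [-3.139, -0.002, 0.73]
force: [-1.3, 7.2, 2.7]
width: 0.0006
gripper_force: 2.7
```

Call:
step_arm(increments=[[[-0.0012,0.0058,0],[0,0,-0.08],1],[[-0.0012,0.0058,0],[0,0,-0.08],1],[[-0.0012,0.0058,0],[0,0,-0.08],1]])

```text
t: 14.88
ee_pos: [0.5106, -0.0593, 0.1518]
ee_rot: [-3.138, -0.002, 0.97]
force: [-1.5, 5.3, 2.9]
width: 0.0004
gripper_force: 2.7
```

```bash
cat >wh.py <<'E'
from lev import *
p=s["ee_pos"]-[.5673,-.0103,0];q=Rt.inv().apply(p)
print("tool-frame rel hub",q.round(4),s["force"],"yaw",s["ee_rot"][2])
m=(c["img"].max(2)<50).astype(np.uint8);m[240:]=0
N,l,st,ce=cv2.connectedComponentsWithStats(m)
for i in range(1,N):
    w=wz(*ce[i],.195);g=w-[.5673,-.0103,0];r=np.hypot(g[0],g[1])
    if st[i,4]>60 and r<.095: print(ce[i].round(),st[i,4],w.round(3),r.round(3),"deg",np.degrees(np.arctan2(g[1],g[0]))%360)
E
python3 wh.py
```

```text
tool-frame rel hub [-0.0722 -0.0196 -0.1518] [-1.52115111  5.25314818  2.8645465 ] yaw 0.9704758859642855
[271. 233.] 72 [ 0.517 -0.048  0.195] 0.063 deg 216.4754404544115
[279. 233.] 71 [ 0.52  -0.05   0.195] 0.061 deg 220.38085051704917
[226. 238.] 161 [ 0.495 -0.037  0.195] 0.077 deg 200.13509560054283
[315. 238.] 125 [ 0.535 -0.063  0.195] 0.062 deg 238.48386435118462
```

The wheel follows at a steady 5 N. I continue.

Call:
step_arm(increments=[[[-0.0012,0.006,0],[0,0,-0.08],1],[[-0.0012,0.006,0],[0,0,-0.08],1],[[-0.0012,0.0058,0],[0,0,-0.08],1],[[-0.0012,0.0058,0],[0,0,-0.08],1],[[-0.0012,0.0058,0],[0,0,-0.08],1]])

```text
t: 15.55
ee_pos: [0.5333, -0.0778, 0.1515]
ee_rot: [-3.137, -0.001, 1.37]
force: [-5.1, 4.0, 2.2]
width: 0.0004
gripper_force: 2.7
```

Call:
step_arm(increments=[[[-0.0012,0.0058,0],[0,0,-0.08],1],[[-0.0012,0.0058,0],[0,0,-0.08],1],[[-0.0012,0.0058,0],[0,0,-0.08],1],[[-0.0012,0.0058,0],[0,0,-0.08],1],[[-0.0012,0.0058,0],[0,0,-0.08],1]])

```text
t: 16.18
ee_pos: [0.5614, -0.086, 0.1514]
ee_rot: [-3.136, -0.001, 1.77]
force: [-5.6, 1.7, 3.5]
width: 0.0002
gripper_force: 2.7
```

```bash
python3 wh.py
```

```text
tool-frame rel hub [-0.0728 -0.0216 -0.1514] [-5.59709356  1.68046843  3.45068483] yaw 1.7701057590784797
[152. 113.] 75 [ 0.484 -0.023  0.195] 0.084 deg 188.34386766106482
[271. 233.] 70 [ 0.557 -0.074  0.195] 0.064 deg 260.6087120367023
[279. 233.] 71 [ 0.561 -0.073  0.195] 0.063 deg 264.32706194958223
[230. 238.] 146 [ 0.536 -0.081  0.195] 0.077 deg 246.22508777952243
[319. 238.] 145 [ 0.583 -0.071  0.195] 0.063 deg 284.0275977421783
```

Call:
step_arm(increments=[[[-0.0014,0.006,0],[0,0,-0.08],1],[[-0.0014,0.006,0],[0,0,-0.08],1],[[-0.0014,0.006,0],[0,0,-0.08],1],[[-0.0014,0.006,0],[0,0,-0.08],1]])

```text
t: 16.73
ee_pos: [0.5858, -0.0844, 0.1514]
ee_rot: [-3.136, -0.002, 2.089]
force: [-6.5, -0.3, 2.5]
width: 0.0006
gripper_force: 2.7
```

Call:
step_arm(increments=[[[-0.0007,0.003,0],[0,0,-0.04],1],[[-0.0007,0.003,0],[0,0,-0.04],1]])

```text
t: 16.98
ee_pos: [0.5921, -0.0827, 0.1513]
ee_rot: [-3.137, -0.001, 2.168]
force: [-5.6, -0.5, 2.5]
width: 0.0003
gripper_force: 2.2
```

Call:
step_arm(increments=[[[-0.0007,0.003,0],[0,0,-0.04],1]])

```text
t: 17.1
ee_pos: [0.5954, -0.0815, 0.1513]
ee_rot: [-3.138, -0.001, 2.209]
force: [-4.0, -0.9, 1.8]
width: 0.0002
gripper_force: 2.3
```

Call:
step_arm(increments=[[[0,0.0025,0],[0,0,-0.02],1],[[0,0.002,0],[0,0,0],1],[[0,0.002,0],[0,0,0],1]])

```text
t: 17.48
ee_pos: [0.6023, -0.0776, 0.1514]
ee_rot: [-3.141, 0.001, 2.227]
force: [-3.3, -3.4, -1.2]
width: 0.0005
gripper_force: 2.2
```

Call:
step_arm(increments=[[[0,0.002,0],[0,0,0],1],[[0,0.002,0],[0,0,0],1]])

```text
t: 17.73
ee_pos: [0.6057, -0.0751, 0.1515]
ee_rot: [-3.142, 0.001, 2.228]
force: [-2.7, -4.5, -2.3]
width: 0.0005
gripper_force: 2.2
```

```bash
python3 wh.py
```

```text
tool-frame rel hub [-0.0749 -0.0091 -0.1514] [-2.66127634 -4.46375543 -2.25400053] yaw 2.2276643354894525
[271. 233.] 69 [ 0.596 -0.066  0.195] 0.063 deg 296.87455636270255
[279. 233.] 65 [ 0.599 -0.064  0.195] 0.062 deg 300.9207505989282
[227. 238.] 162 [ 0.579 -0.083  0.195] 0.074 deg 279.01482828192036
[309. 238.] 98 [ 0.613 -0.056  0.195] 0.065 deg 315.2621519684649
```

Call:
step_arm(increments=[[[0.0,0.003,0],[0,0,-0.06],1],[[-0.0005,0.003,0],[0,0,-0.06],1],[[-0.0005,0.003,0],[0,0,-0.04],1]])

```text
t: 18.15
ee_pos: [0.6135, -0.0701, 0.1517]
ee_rot: [-3.142, 0.002, 2.389]
force: [-1.4, -5.6, -1.6]
width: 0.0006
gripper_force: 2.4
```

Call:
step_arm(increments=[[[-0.0005,0.003,0],[0,0,-0.04],1],[[-0.0005,0.003,0],[0,0,-0.04],1]])

```text
t: 18.4
ee_pos: [0.6171, -0.0676, 0.1516]
ee_rot: [-3.137, 0.001, 2.47]
force: [-6.3, -11.4, 1.2]
width: 0.0004
gripper_force: 6.5
```

```bash
python3 wh.py; python3 - <<'E'
from workcell import robot
from h import *
for n,b in(("top",(155,270,230,330)),("scene",(165,230,220,310))):
    c=robot.read_camera(n);m=(c["img"].max(2)<60).astype(np.uint8);k=0*m;k[b[0]:b[1],b[2]:b[3]]=m[b[0]:b[1],b[2]:b[3]]
    N,l,st,ce=cv2.connectedComponentsWithStats(k)
    for i in range(1,N):
        p=onz(c,*ce[i],.1985);g=p-[.5673,-.0103,0];r=np.hypot(g[0],g[1])
        if 8<st[i,4]<60 and .06<r<.1:print(n,ce[i].round(),st[i,4],r.round(3),(np.degrees(np.arctan2(g[1],g[0]))%360).round(1))
E
```

```text
tool-frame rel hub [-0.0748 -0.0145 -0.1515] [ -6.30394689 -11.35121683   1.20734328] yaw 2.469633028853356
[160. 132.] 125 [ 0.527 -0.072  0.195] 0.074 deg 237.02441563649947
[271. 233.] 70 [ 0.605 -0.061  0.195] 0.063 deg 306.4312036801687
[279. 233.] 74 [ 0.608 -0.058  0.195] 0.062 deg 310.3741609207139
[228. 238.] 151 [ 0.593 -0.081  0.195] 0.075 deg 290.20480541170787
[310. 238.] 104 [ 0.62  -0.047  0.195] 0.064 deg 325.1881659396447
top [260. 195.] 32 0.076 52.4
top [265. 230.] 40 0.076 143.2
scene [242. 193.] 14 0.078 143.6
scene [269. 206.] 27 0.077 231.8
```

Force has jumped to 13 N, with the arms at about 52.5°/143°/232°, i.e. turned about 2.15 rad. I confirm it is the stop.

Call:
step_arm(increments=[[[0,0.0015,0],[0,0,0],1],[[0,0.001,0],[0,0,0],1]])

```text
t: 18.8
ee_pos: [0.6169, -0.0677, 0.1517]
ee_rot: [-3.133, 0.001, 2.468]
force: [-7.6, -14.1, 2.0]
width: 0.0002
gripper_force: 8.1
```

Call:
step_arm(increments=[[[0,0.001,0],[0,0,0],1],[[0,0.0,0],[0,0,0],1]])

```text
t: 19.05
ee_pos: [0.6169, -0.0677, 0.1517]
ee_rot: [-3.131, 0.001, 2.468]
force: [-9.0, -15.2, 2.4]
width: 0.0008
gripper_force: 8.6
```

It is a hard stop with no motion. I back off, raise and move clear, then check.

Call:
step_arm(increments=[[[0,-0.01,0],[0,0,0],1],[[0,-0.012,0],[0,0,0],1],[[0,0,-0.05],[0,0,0],1],[[0,0,-0.05],[0,0,0],1],[[0,0,-0.05],[0,0,0],1]])

```text
t: 19.68
ee_pos: [0.6063, -0.0793, 0.3037]
ee_rot: [3.139, 0.001, 2.468]
force: [1.3, 0.5, -0.0]
width: 0.0005
gripper_force: 0.0
```

Call:
step_arm(increments=[[[0.05,-0.03,0],[0,0,0],1],[[0.05,-0.03,0],[0,0,0],1],[[0.05,-0.03,0],[0,0,0],1],[[0.03,-0.02,0],[0,0,0],1],[[0,0,0],[0,0,0],1]])

```text
t: 20.3
ee_pos: [0.3952, -0.0529, 0.3028]
ee_rot: [3.138, 0.002, 2.468]
force: [0.7, -0.4, 0.3]
width: 0.0004
gripper_force: 0.0
```

```bash
python3 - <<'E'
from workcell import robot
from h import *
s=robot.observe();print(s["ee_pos"],s["force"])
for n,b in(("top",(155,270,230,400)),("scene",(165,300,220,365))):
    c=robot.read_camera(n);m=(c["img"].max(2)<60).astype(np.uint8);k=0*m;k[b[0]:b[1],b[2]:b[3]]=m[b[0]:b[1],b[2]:b[3]]
    N,l,st,ce=cv2.connectedComponentsWithStats(k)
    for i in range(1,N):
        if not 8<st[i,4]<150: continue
        for nm,o,z,lo,hi in(("wheel",[.5673,-.0103,0],.1985,.06,.095),("lever",[.564,-.2115,0],.167,.045,.075)):
            p=onz(c,*ce[i],z);g=p-o;r=np.hypot(g[0],g[1])
            if lo<r<hi:print(n,nm,ce[i].round(),st[i,4],r.round(3),(np.degrees(np.arctan2(g[1],g[0]))%360).round(1))
E
```

```text
[ 0.39518381 -0.05288281  0.30281134] [ 0.72311524 -0.41908958  0.2739466 ]
top wheel [295. 191.] 39 0.072 320.9
top wheel [260. 195.] 35 0.077 52.3
top lever [364. 211.] 83 0.057 273.2
top wheel [266. 230.] 40 0.075 143.2
scene wheel [294. 190.] 23 0.076 324.3
scene wheel [241. 192.] 22 0.078 141.9
scene wheel [269. 206.] 24 0.077 232.0
scene lever [330. 241.] 73 0.053 274.9
```

```bash
python3 -c "
from workcell import robot
print(robot.finish_job())"
```

```text
the job is handed in; nothing more can be done
None
```

The vent lever was pushed fully open to its stop first, then the handwheel was pushed anticlockwise to its stop, and the job was handed in at about 20 s with the robot clear; I made no separate final check that the dish and other loose things had stayed put.

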